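# Put the reagent bottles back in their stands

### The arm

A 6-joint arm with a two-finger parallel gripper is mounted at the origin on a cart in front of the work surface, level with it; the furniture and walls round the work are solid. World frame = base frame: x ahead of the robot, y to its left, z up, the work surface at z = 0. Lengths are in mm, angles in rad, forces in N, time in s.
With the tool pointing down it reaches from about 275 to 825 mm from the base axis. Payload 5.2 kg.
Tool frame: the origin (TCP) lies on the centre line of the jaws, within the pads' length; the fingertips stand 8 mm ahead of it and the grasp point (between the pads) lies 11 mm behind it; z points along the fingers, y is the line along which they close (so a half turn about z gives the same grasp; the last joint's range is limited). The gripper opens to 93 mm and grips with 3 to 60 N. Pads are 15 mm wide; open, the fingers measure 128 mm over their backs; the gripper's body (75 mm by 188 mm) begins 65 mm behind the grasp point.
Start: joints at [1.007, 0.259, 1.535, -0, 1.348, -0.203], TCP at [194.141, 514.601, 226.653] pointing down, gripper open.
Joint ranges: [-3.14, 3.14], [-0.91, 2.08], [0.19, 2.58], [-1.22, 4.36], [0.22, 2.71], [-3.12, 3.12]. Speed limits (rad/s): [2.57, 2.57, 3.14, 3.14, 3.14, 3.14].

### API

Orientations are given as a unit quaternion [w, x, y, z].
In Python, from workcell import manip, optics, job gives the robot as it stands.
- The arm moves only by the tool move_arm, never from a script. Its argument "series" is a list of rows, each an object with "delta_pos": the shift along the world's x, y, z in mm, a list of three; "twist": the turn, a rotation vector about the world's x, y, z in degrees, a list of three; "claw": the closure, from 0 (fully open) to 1 (shut). A call has 1 to 12 rows; each row is the pose to reach, as a shift and turn from the pose commanded when the call began; what a row does not reach only later rows make up. A row lasts 1/12 s, in which the tool goes at most 41.7 mm and 7.16 degrees, less where a joint would pass 70% of its speed; a pose out of reach is approached as far as the arm can. A call with a gripper value outside its range is refused whole. The fingers move at their own pace and stop on an object; "force" is the grip in N (left out, the last holds). Time passes only in rows, so rows that repeat a pose let the fingers close. It gives the time, the measured TCP pose, the force, the opening and the grip force at its end, in the units of the state.
- manip.observe(): the state, without advancing time (a new reading comes with each control period).
- optics.get_image(name): name is "scene" or "top" or "wrist"; returns (picture, depth): 480x640x3 uint8, red, green, blue; 480x640 float32, mm along the optical axis (not along the pixel's ray), 0 where there is no reading.
- optics.camera_info(name): a dict with "fx", "fy", "cx", "cy" (pixels), "dist_coeffs" ([k1, k2, p1, p2, k3] as OpenCV has them; the pictures are not rectified), "T" (4x4, takes a point from camera to world coordinates). Camera axes: x right, y up, looking along -z (the intrinsics and any distortion apply to the point x, -y, -z); pixel columns grow to the right and rows downward; lengths in mm; the calibration is good to about 2 mm. A picture is of the moment at which its call begins: read the wrist's pose just before it. camera_info takes no time and is no camera call; for the wrist camera it gives the pose at the moment of the call.
- job.finish_job(): hands the job in; it is judged then, once.
The state is a dict: "clock": time; "joint_positions": joint angles; "dq": joint speeds; "joint_torque": joint torques, N m; "position": TCP position; "tcp_rot": TCP orientation; "wrist_force": force on the tool from outside, world axes, zero at the start; "moment": the same for the moment, N m; "grip_width": opening from 0.0 (shut) to 1.0 (fully open); "grip_force": force on a finger pad.
Only numpy, scipy, OpenCV 4.12 (cv2) and the standard library are available. Lean on these libraries where they do the work, as an engineer would, in place of code of your own. Each camera call takes 0.05 s, during which the arm holds its last target. There are 200 camera calls.

### The job

Pick out the four reagent bottles from the things on the worktop and put each upright in the round bottle stand whose well is made for its size, standing flat on the floor of the well: the large bottle in the largest well, the medium one in the middle-sized well, and one dropper bottle in each of the two small wells (either way round). Do not tip any bottle over, and leave the red-capped marker and the timer where they are.

Things in the scene. Friction and masses are not known exactly. Their poses are not given: they have to be found in the camera images.
- dropper_1_mid (a point): Small white dropper bottle with a blue cap, 27 mm across, 66 mm tall, straight-sided up to about 40 mm, loose, upright. Its point is on the bottle's axis, half-way up; its z axis points up along the bottle. (33 mm above its underside.)
- dropper_2_mid (a point): Small white dropper bottle with a red cap, same size and shape as the other dropper bottle: 27 mm across, 66 mm tall, straight-sided up to about 40 mm, loose, upright. Its point is on the bottle's axis, half-way up; its z axis points up along the bottle. (33 mm above its underside.)
- mid_bottle_mid (a point): Medium amber-brown bottle with a black cap, 44 mm across, 92 mm tall, straight-sided up to about 55 mm, loose, upright. Its point is on the bottle's axis, half-way up; its z axis points up along the bottle. (46 mm above its underside.)
- big_bottle_mid (a point): Large white bottle with a green cap, 54 mm across, 118 mm tall, straight-sided up to about 70 mm, loose, upright. Its point is on the bottle's axis, half-way up; its z axis points up along the bottle. (59 mm above its underside.)
- small_stand_1: Small bottle stand, well 43 mm across, 61 mm outside. Fixed to the worktop. White round disc, 12 mm high, with a round well open to the top, floor 4 mm above the worktop and 8 mm below the rim, and three tiny steel dots on the rim; origin on its axis at the worktop.
- small_stand_2: Small bottle stand, the same as the other small one: well 43 mm across, 61 mm outside. Fixed to the worktop. White round disc, 12 mm high, with a round well open to the top, floor 4 mm above the worktop and 8 mm below the rim, and three tiny steel dots on the rim; origin on its axis at the worktop.
- mid_stand: Medium bottle stand, well 60 mm across, 78 mm outside. Fixed to the worktop. White round disc, 12 mm high, with a round well open to the top, floor 4 mm above the worktop and 8 mm below the rim, and three tiny steel dots on the rim; origin on its axis at the worktop.
- big_stand: Large bottle stand, well 74 mm across, 92 mm outside. Fixed to the worktop. White round disc, 12 mm high, with a round well open to the top, floor 4 mm above the worktop and 8 mm below the rim, and three tiny steel dots on the rim; origin on its axis at the worktop.
- marker_mid (a point): White marker pen with a red cap lying flat beyond the bottles, 132 mm long (along its y), 15 mm wide, 13 mm high, loose; not to be moved. Its point is at its centre, half-way up.
- timer_mid (a point): White bench timer lying on its back among the bottles, 60 x 66 x 19 mm, loose; not to be moved. Its point is at its centre, half-way up. (A tall dispenser, 0.4 m high, stands between the bottles at the left and the stands at the right, its front 0.54 m ahead of the robot: carry things across in front of it.)
Mind the look-alikes: they are no part of the job. What is shaped like the part that bears mid_bottle_mid but turquoise is not meant.

How it is judged (in metres and radians):
At the end, for the whole second after the job is handed in: Large bottle in the large stand, medium in the medium, one dropper bottle in each small stand; each upright within 0.1 rad, at rest, axis within 13 mm of the stand's, underside within 3 mm of the well floor. Red-capped marker and timer within 20 mm of their start (horizontal distance between big_bottle_mid and big_stand below 0.013 m and z of big_bottle_mid in the frame of big_stand below 0.066 m and angle between each of big_bottle_mid, mid_bottle_mid's own z axis and vertical below 0.1 rad and horizontal distance between mid_bottle_mid and mid_stand below 0.013 m and z of mid_bottle_mid in the frame of mid_stand below 0.053 m and (((horizontal distance between dropper_1_mid and small_stand_1 below 0.013 m and z of dropper_1_mid in the frame of small_stand_1 below 0.04 m and angle between dropper_1_mid's own z axis and vertical below 0.1 rad) and (horizontal distance between dropper_2_mid and small_stand_2 below 0.013 m and z of dropper_2_mid in the frame of small_stand_2 below 0.04 m and angle between dropper_2_mid's own z axis and vertical below 0.1 rad)) or ((horizontal distance between dropper_1_mid and small_stand_2 below 0.013 m and z of dropper_1_mid in the frame of small_stand_2 below 0.04 m and angle between dropper_1_mid's own z axis and vertical below 0.1 rad) and (horizontal distance between dropper_2_mid and small_stand_1 below 0.013 m and z of dropper_2_mid in the frame of small_stand_1 below 0.04 m and angle between dropper_2_mid's own z axis and vertical below 0.1 rad))) and linear speed of each of dropper_1, dropper_2, mid_bottle, big_bottle below 0.02 m/s and distance of each of marker_mid, timer_mid from where it was at the start of the episode below 0.02 m); the robot touches nothing.
It fails at once if a bottle is tipped over (more than 0.7 rad) (angle between any of dropper_1_mid, dropper_2_mid, mid_bottle_mid, big_bottle_mid's own z axis and vertical above 0.7 rad).
It fails at once if the red-capped marker or the timer is moved by more than 20 mm (distance of any of marker_mid, timer_mid from where it was at the start of the episode above 0.02 m).
It also fails if it takes over 107 s, if anything falls off the work surface, if the arm or the gripper's body presses on something with over 40 N, if the wrist force passes 120 N, or if a joint passes its speed limit or range.

## Working session

There is one attempt and no reset: what is moved stays moved. The work goes in short steps, Python scripts to look and compute and a tool call to move; the robot and the scene stay as the last step left them, time stands still between calls to the robot, and variables do not carry over. Pictures are saved under pics/ and viewed, at most 14 in all, crops included, and the job is handed in when it is done.

Besides the shell and the picture viewer there is one more tool, called after "Call:" as name([rows], argument=value, ...), one row to a line, values as JSON. move_arm: Moves the arm, as the interface text tells. Its arguments: {"type":"object","properties":{"series":{"type":"array","items":{"type":"object","properties":{"delta_pos":{"type":"array","items":{"type":"number"}},"twist":{"type":"array","items":{"type":"number"}},"claw":{"type":"number"}}}},"force":{"type":"number"}},"required":["series"]}

```bash
mkdir -p pics
cat > h.py <<'E'
import numpy as np,cv2
from workcell import manip,optics,job
def ray(ci,uv):
    K=np.array([[ci['fx'],0,ci['cx']],[0,ci['fy'],ci['cy']],[0,0,1.]])
    n=cv2.undistortPoints(np.array(uv,float).reshape(-1,1,2),K,np.array(ci['dist_coeffs'],float)).reshape(-1,2)
    d=np.c_[n[:,0],-n[:,1],-np.ones(len(n))]
    T=np.array(ci['T']); return T[:3,3],d@T[:3,:3].T
def onz(ci,uv,z):
    o,d=ray(ci,uv); return o+d*((z-o[2])/d[:,2])[:,None]
def pts(ci,dep):
    v,u=np.mgrid[0:480,0:640]; o,d=ray(ci,np.c_[u.ravel(),v.ravel()])
    return (o+d*dep.ravel()[:,None]).reshape(480,640,3)
E
python3 - <<'E'
from h import *
for n in ['scene','top','wrist']:
    ci=optics.camera_info(n); im,d=optics.get_image(n)
    cv2.imwrite(f'pics/{n}0.png',im[:,:,::-1]); np.savez(f'{n}0.npz',im=im,d=d,T=ci['T'])
    print(n,ci['fx'],np.round(ci['T'],2).tolist(),ci['dist_coeffs'],(d==0).mean())
print(manip.observe())
E
```

```text
scene 564.1516239060992 [[0.75, 0.51, -0.43, -69.15], [-0.67, 0.58, -0.47, -601.28], [0.01, 0.64, 0.77, 1069.55], [0.0, 0.0, 0.0, 1.0]] [-0.02086368  0.          0.          0.          0.        ] 0.003899739583333333
top 480.9773114513616 [[-0.0, 1.0, -0.07, 410.84], [-1.0, -0.0, -0.0, 11.1], [-0.0, 0.07, 1.0, 1129.37], [0.0, 0.0, 0.0, 1.0]] [0.02148783 0.         0.         0.         0.        ] 0.004036458333333334
wrist 403.1501490120082 [[0.35, -0.91, -0.23, 130.43], [0.94, 0.34, 0.09, 537.84], [-0.0, -0.24, 0.97, 385.05], [0.0, 0.0, 0.0, 1.0]] [-0.02642847  0.          0.          0.          0.        ] 0.0038509114583333334
{'clock': 0.15, 'joint_positions': array([ 1.00719996e+00,  2.59195305e-01,  1.53580135e+00, -4.00085733e-05,
        1.34797695e+00, -2.02827611e-01]), 'dq': array([-0.00147533, -0.00261156, -0.00364089,  0.00091545, -0.00302658,
       -0.0008632 ]), 'joint_torque': array([ 1.02527112e-03, -4.37653255e+01, -2.84229988e+01,  7.19612860e-02,
        3.80778441e-02, -5.59902401e-05]), 'position': array([193.93977054, 514.2560538 , 226.01023011]), 'tcp_rot': array([-2.40077547e-04,  1.79403323e-01,  9.83775366e-01, -6.47686889e-04]), 'wrist_force': array([-0.82811707, -0.98664945,  0.41849161]), 'moment': array([-0.03361416, -0.03867359, -0.03913974]), 'grip_force': 0.0, 'grip_width': 0.998481715866238}
```

View pics/top0.png

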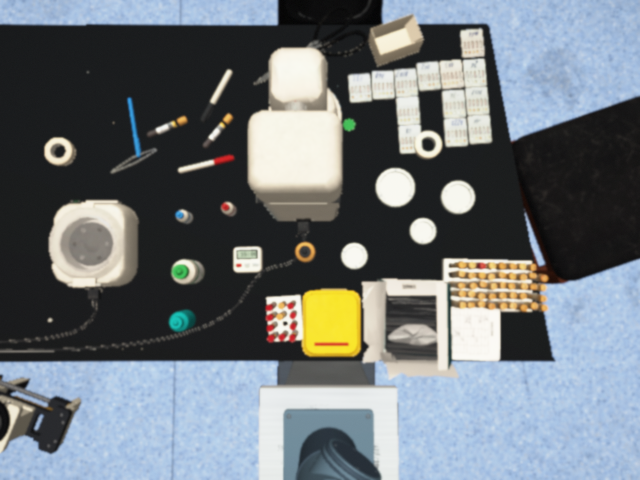

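View pics/scene0.png

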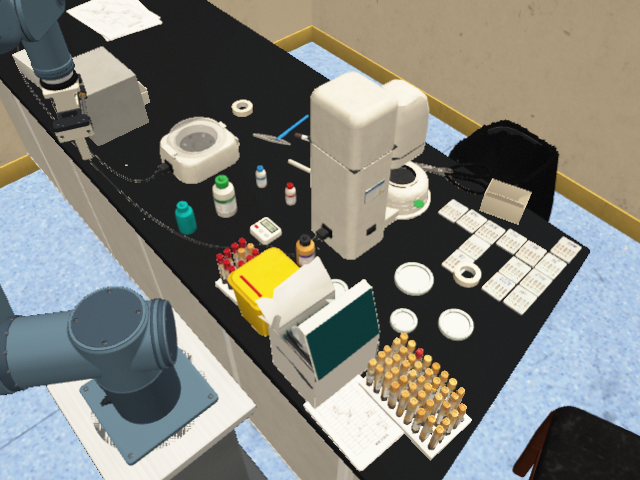

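The top view shows these candidates:
- Large bottle: green cap (182,270). The turquoise bottle at (181,320) is the look-alike.
- Droppers: blue cap (182,215) and red cap (228,208). The marker's red cap (222,160) is not one.
- Medium: amber at (305,252).
- Stands: (395,187), (458,197), (423,231) and (354,256). The tape rolls at (60,151) and (428,144) are not stands.

Next I'll measure them and take one close crop.

Run:
```python
from h import *
ci=optics.camera_info('top'); D=np.load('top0.npz'); im,d=D['im'],D['d']; P=pts(ci,d)
cs=optics.camera_info('scene'); S=np.load('scene0.npz'); PS=pts(cs,S['d'])
allP=np.r_[P[d>0],PS[S['d']>0]]
for n,(u,v,r) in dict(big=(184,271,20),d1=(183,215,12),d2=(228,208,11),mid=(305,252,14),turq=(181,320,16),timer=(247,260,18),yellow=(332,322,40),box=(410,325,50),rack=(283,318,20),disp=(295,160,60),conn=(304,228,10),tubes=(495,288,40),hp=(93,243,45)).items():
    q=P[v-r:v+r,u-r:u+r].reshape(-1,3); q=q[q[:,2]>8]
    top=q[q[:,2]>q[:,2].max()-8]
    print(n,len(q),'zmax',q[:,2].max().round(),'ext',q.min(0).round(),q.max(0).round(),'topmid',((top.min(0)+top.max(0))/2).round(1))
# bottle axes from combined clouds: body fits
for n,(x,y) in {}.items(): pass
w=((im.min(2)>150)&(np.abs(P[:,:,2]-8)<12)).astype(np.uint8)
cn,_=cv2.findContours(w,cv2.RETR_EXTERNAL,cv2.CHAIN_APPROX_NONE)
for c in cn:
    if cv2.contourArea(c)>200:
        (u,v),ax,_=cv2.fitEllipse(c); print('st',round(u,1),round(v,1),onz(ci,[[u,v]],12)[0].round(1),np.array(ax)*2.32)
t=np.hstack([cv2.resize(im[195:290,160:330],None,fx=4,fy=4),])
s=cv2.resize(S['im'][155:275,165:335],None,fx=4,fy=4)
cv2.imwrite('pics/crop1.png',s[:,:,::-1])
```

```text
big 644 zmax 1129.0 ext [391.  11.   8.] [ 445.  339. 1129.] topmid [ 410.8   11.1 1129.4]
d1 164 zmax 66.0 ext [531. 317.   9.] [557. 343.  66.] topmid [544.5 331.4  62.3]
d2 156 zmax 1129.0 ext [411.  11.   9.] [ 575.  242. 1129.] topmid [ 410.8   11.1 1129.4]
mid 344 zmax 1129.0 ext [411.  11.  11.] [ 491.   85. 1129.] topmid [ 410.8   11.1 1129.4]
turq 433 zmax 1129.0 ext [272.  11.   8.] [ 411.  358. 1129.] topmid [ 410.8   11.1 1129.4]
timer 695 zmax 1129.0 ext [407.  11.   8.] [ 474.  220. 1129.] topmid [ 410.8   11.1 1129.4]
yellow 4804 zmax 1129.0 ext [239. -85.   9.] [ 411.   82. 1129.] topmid [ 410.8   11.1 1129.4]
box 8398 zmax 1129.0 ext [ 219. -304.    8.] [ 411.   11. 1129.] topmid [ 410.8   11.1 1129.4]
rack 1386 zmax 1129.0 ext [266.  11.   8.] [ 411.  142. 1129.] topmid [ 410.8   11.1 1129.4]
disp 10506 zmax 1129.0 ext [411. -64.   8.] [ 824.  216. 1129.] topmid [ 410.8   11.1 1129.4]
conn 211 zmax 1129.0 ext [411.  11.  21.] [ 536.   76. 1129.] topmid [ 410.8   11.1 1129.4]
tubes 3993 zmax 1129.0 ext [ 292. -470.    8.] [ 445.   11. 1129.] topmid [ 410.8   11.1 112
[... 214 characters left out ...]
449158]
st 285.3 315.3 [316.3  97.4  12. ] [ 78.10951935 109.00595367]
st 476.6 268.2 [ 423.9 -344.8   12. ] [ 47.9222345  204.35726868]
st 247.0 259.0 [446.2 186.8  12. ] [63.92151184 70.2344104 ]
st 353.8 255.4 [454.  -61.3  12. ] [57.40916306 58.48904755]
st 422.6 230.4 [ 512.1 -221.8   12. ] [57.4041362  58.84885712]
st 457.7 196.5 [ 591.2 -304.6   12. ] [72.9662674  76.07174896]
st 394.9 186.7 [ 614.8 -158.5   12. ] [87.2626178 88.5498468]
st 57.7 150.4 [702.  632.3  12. ] [58.63735306 60.4036113 ]
st 426.8 103.5 [ 813.1 -235.8   12. ] [209.31711121 318.9544397 ]
st 472.0 42.7 [ 959.3 -344.7   12. ] [55.09288452 71.96106445]
st 392.9 40.2 [ 966.8 -157.2   12. ] [41.96029541 93.28559601]
```

View pics/crop1.png

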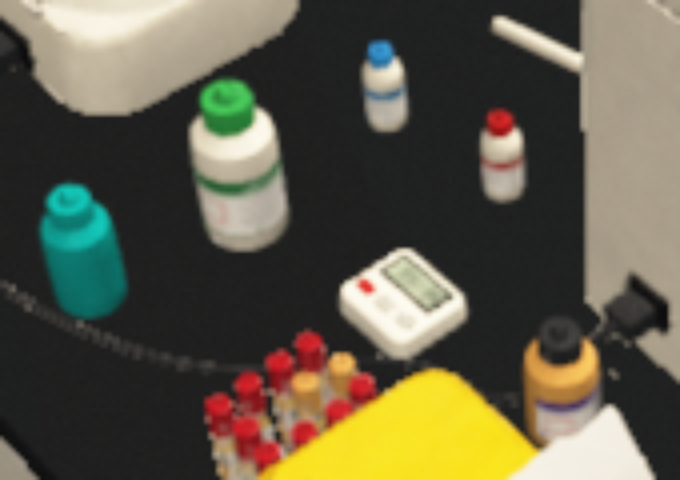

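The crop shows the green-capped large bottle (240,165), the blue and red droppers (385,85) and (502,155), and the amber medium bottle with its black cap (562,385). The turquoise look-alike (83,250) is a different bottle. Next I'll get the bottle axes and obstacle heights.

Run:
```python
from h import *
ci=optics.camera_info('top'); D=np.load('top0.npz'); im,d=D['im'],D['d']; P=pts(ci,d); P[d==0]=-999
cs=optics.camera_info('scene'); S=np.load('scene0.npz'); PS=pts(cs,S['d']); PS[S['d']==0]=-999
for n,(u,v,r) in dict(big=(184,271,20),d1=(183,215,12),d2=(228,208,11),mid=(305,252,14),turq=(181,320,16),timer=(247,260,18),yellow=(332,322,32),box=(410,325,50),rack=(283,318,15),disp=(295,180,50),conn=(304,228,8),tubes=(495,288,40),hp=(93,243,45)).items():
    q=P[v-r:v+r,u-r:u+r].reshape(-1,3); q=q[q[:,2]>8]
    z=q[:,2].max(); top=q[q[:,2]>z-8]
    print(n,'zmax',z.round(),'ext',q.min(0).round(),q.max(0).round(),'topmid',((top.min(0)+top.max(0))/2).round(1))
A=np.r_[P.reshape(-1,3),PS.reshape(-1,3)]
for n,x,y,R,h in [('big',417,336,27,70),('d1',544,330,13.5,40),('d2',562,230,13.5,40),('mid',468,50,22,55)]:
  for k,B in (('top',P),('scene',PS)):
    q=B.reshape(-1,3); q=q[(np.hypot(q[:,0]-x,q[:,1]-y)<R+14)&(q[:,2]>h*.2)&(q[:,2]<h)][:,:2]
    if len(q)<8: print(n,k,'few');continue
    from scipy.optimize import least_squares
    f=least_squares(lambda c:np.hypot(*(q-c).T)-R,[x,y],loss='soft_l1',f_scale=1.5)
    print(n,k,len(q),f.x.round(1),np.median(np.abs(f.fun)).round(2))
# cap centres by colour in top
hsv=cv2.cvtColor(im,cv2.COLOR_RGB2HSV)
for n,(u,v,r),(a,b),z in [('big',(182,270,14),(45,80),116),('d1',(182,215,10),(95,125),64),('d2',(228,208,10),(0,8),64)]:
    w=hsv[v-r:v+r,u-r:u+r]; m=(w[...,0]>=a)&(w[...,0]<=b)&(w[...,1]>120)
    vv,uu=np.nonzero(m); print(n,m.sum(),onz(ci,[[uu.mean()+u-r,vv.mean()+v-r]],z)[0].round(1))
```

```text
big zmax 119.0 ext [391. 287.   8.] [445. 339. 119.] topmid [418.  313.2 115. ]
d1 zmax 66.0 ext [531. 317.   9.] [557. 343.  66.] topmid [544.5 331.4  62.3]
d2 zmax 70.0 ext [548. 215.   9.] [575. 242.  70.] topmid [562.9 229.1  65.6]
mid zmax 93.0 ext [439.  30.  11.] [491.  85.  93.] topmid [459.8  50.5  89.5]
turq zmax 94.0 ext [272. 305.   8.] [330. 358.  94.] topmid [308.9 326.2  89.8]
timer zmax 23.0 ext [407. 148.   8.] [474. 220.  23.] topmid [446.1 187.   19.1]
yellow zmax 184.0 ext [249. -68.   9.] [380.  64. 184.] topmid [363.1 -66.8 181.7]
box zmax 247.0 ext [ 219. -304.    8.] [409. -65. 247.] topmid [ 315.6 -206.   243.1]
rack zmax 112.0 ext [278.  68.   8.] [350. 137. 112.] topmid [321.   98.2 108.4]
disp zmax 418.0 ext [511. -30.  10.] [634. 128. 418.] topmid [585.   54.2 414.4]
conn zmax 71.0 ext [498.  38.  23.] [536.  71.  71.] topmid [516.6  54.6  67.1]
tubes zmax 114.0 ext [ 292. -470.    8.] [ 445. -273.  114.] topmid [ 386.7 -354.9  110. ]
hp zmax 108.0 ext [383. 441.   8.] [579. 612. 108.] topmid [481.6 524.8 104.1]
big top 14 [417.6 298.2] 1.25
big scene 81 [417.  317.8] 1.03
d1 top 51 [544.5 331.1] 0.39
d1 scene 90 [544.  332.1] 1.07
d2 top 43 [561.9 229.3] 0.32
d2 scene 87 [561.4 230. ] 1.01
mid top 22 [461.2  54.4] 2.2
mid scene 211 [461.1  52. ] 1.19
big 156 [417.4 310.9 116. ]
d1 45 [544.6 332.6  64. ]
d2 46 [562.3 230.1  64. ]
```

Run:
```python
from h import *
from scipy.spatial.transform import Rotation as Rn
ci=optics.camera_info('top'); D=np.load('top0.npz'); im,d=D['im'],D['d']; P=pts(ci,d); P[d==0]=-999
cs=optics.camera_info('scene'); S=np.load('scene0.npz'); PS=pts(cs,S['d']); PS[S['d']==0]=-999
A=np.r_[P.reshape(-1,3),PS.reshape(-1,3)]
print('max x of front obstacles / min x of dispenser by y bin')
for y in range(-320,130,20):
    q=A[(A[:,1]>=y)&(A[:,1]<y+20)]
    r=[]
    for z in (20,60,100,150,200):
        a=q[(q[:,2]>z)&(q[:,2]<450)&(q[:,0]>200)]; f=a[a[:,0]<435]; b=a[(a[:,0]>490)&(a[:,0]<800)]
        r.append((int(f[:,0].max()) if len(f) else 0,int(b[:,0].min()) if len(b) else 0))
    print(y,r)
q,=[A[np.linalg.norm(A-[194,514,300],axis=1)<260]]
R=Rn.from_quat(np.array([.1794,.98378,0,0])).as_matrix()
t=(q-[194,514.4,226.3])@R; t=t[q[:,2]>150]
for z in range(-260,20,20):
    s=t[(t[:,2]>=z)&(t[:,2]<z+20)]
    if len(s): print('tool z',z,len(s),'x',s[:,0].min().round(),s[:,0].max().round(),'y',s[:,1].min().round(),s[:,1].max().round())
```

```text
max x of front obstacles / min x of dispenser by y bin
-320 [(434, 0), (434, 0), (434, 0), (0, 0), (0, 0)]
-300 [(434, 0), (434, 0), (434, 0), (0, 0), (0, 0)]
-280 [(434, 700), (434, 0), (434, 0), (0, 0), (0, 0)]
-260 [(397, 683), (397, 0), (396, 0), (394, 0), (220, 0)]
-240 [(397, 682), (397, 0), (397, 0), (397, 0), (395, 0)]
-220 [(397, 687), (397, 0), (397, 0), (397, 0), (397, 0)]
-200 [(397, 0), (397, 0), (395, 0), (395, 0), (395, 0)]
-180 [(397, 0), (397, 0), (389, 0), (235, 0), (219, 0)]
-160 [(400, 0), (400, 0), (389, 0), (236, 0), (221, 0)]
-140 [(400, 0), (400, 0), (396, 0), (255, 0), (221, 0)]
-120 [(400, 0), (400, 0), (398, 0), (394, 0), (221, 0)]
-100 [(397, 0), (397, 0), (397, 0), (396, 0), (0, 0)]
-80 [(397, 0), (397, 0), (397, 0), (397, 0), (0, 0)]
-60 [(375, 727), (375, 727), (375, 0), (0, 0), (0, 0)]
-40 [(377, 542), (377, 542), (377, 544), (0, 544), (0, 544)]
-20 [(377, 533), (377, 533), (377, 533), (0, 533), (0, 533)]
0 [(377, 531), (377, 531), (377, 532), (0, 532), (0, 532)]
20 [(377, 505), (377, 527), (377, 531), (0, 531), (0, 531)]
40 [(377, 490), (377, 496), (377, 531), (0, 532), (0, 532)]
60 [(352, 504), (351, 505), (349, 532), (0, 532), (0, 532)]
80 [(352, 531), (352, 531), (351, 531), (0, 531), (0, 531)]
100 [(352, 531), (352, 532), (351, 532), (0, 532), (0, 532)]
120 [(349, 535), (348, 535), (347, 535), (0, 535), (0, 535)]
tool z -260 403 x -38.0 35.0 y -43.0 1.0
tool z -240 372 x -38.0 35.0 y -40.0 0.0
tool z -220 400 x -40.0 38.0 y -45.0 11.0
tool z -200 260 x -40.0 37.0 y -45.0 2.0
tool z -180 1171 x -39.0 36.0 y -48.0 15.0
tool z -160 461 x -37.0 35.0 y -45.0 7.0
tool z -140 620 x -38.0 33.0 y -100.0 84.0
tool z -120 2346 x -38.0 35.0 y -98.0 90.0
tool z -100 1058 x -38.0 35.0 y -93.0 83.0
tool z -80 130 x -37.0 34.0 y -90.0 54.0
tool z -60 102 x -10.0 7.0 y -69.0 54.0
tool z -40 119 x -12.0 8.0 y -66.0 60.0
tool z -20 180 x -11.0 9.0 y -66.0 60.0
tool z 0 50 x -10.0 9.0 y -61.0 58.0
```

View pics/wrist0.png

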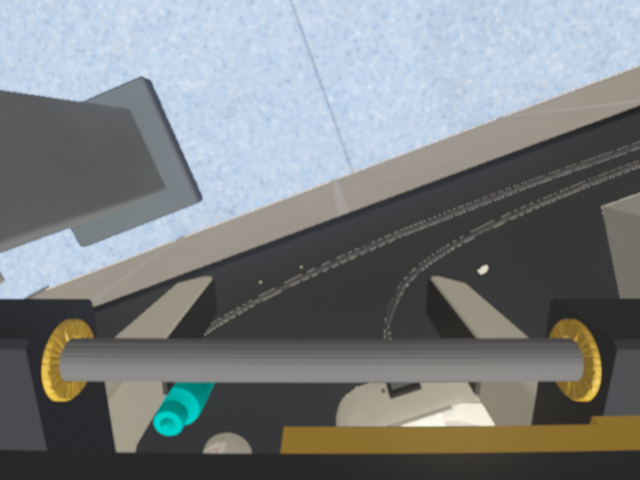

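The wrist view shows only the pads and table edge (turquoise bottle at (180,405)), so it adds little. I'll go to the blue dropper first, with the jaws closing along y.

Call:
move_arm([
  {"delta_pos": [350.4, -183.1, 0], "twist": [0, 0, 20.7], "claw": 0},
  {"delta_pos": [350.4, -183.1, 0], "twist": [0, 0, 20.7], "claw": 0},
  {"delta_pos": [350.4, -183.1, 0], "twist": [0, 0, 20.7], "claw": 0},
  {"delta_pos": [350.4, -183.1, 0], "twist": [0, 0, 20.7], "claw": 0},
  {"delta_pos": [350.4, -183.1, 0], "twist": [0, 0, 20.7], "claw": 0},
  {"delta_pos": [350.4, -183.1, 0], "twist": [0, 0, 20.7], "claw": 0},
  {"delta_pos": [350.4, -183.1, 0], "twist": [0, 0, 20.7], "claw": 0},
  {"delta_pos": [350.4, -183.1, 0], "twist": [0, 0, 20.7], "claw": 0},
  {"delta_pos": [350.4, -183.1, 0], "twist": [0, 0, 20.7], "claw": 0},
  {"delta_pos": [350.4, -183.1, 0], "twist": [0, 0, 20.7], "claw": 0},
  {"delta_pos": [350.4, -183.1, 0], "twist": [0, 0, 20.7], "claw": 0},
  {"delta_pos": [350.4, -183.1, -90], "twist": [0, 0, 20.7], "claw": 0},
])

```text
clock: 1.15
position: [550.9, 331.9, 192.1]
tcp_rot: [0.007, 0.001, 1.0, 0.003]
wrist_force: [1.1, 0.5, 0.7]
grip_width: 0.999
grip_force: 0.0
```

Call:
move_arm([
  {"delta_pos": [0, 0, 0], "twist": [0, 0, 0], "claw": 0},
  {"delta_pos": [0, 0, 0], "twist": [0, 0, 0], "claw": 0},
  {"delta_pos": [0, 0, 0], "twist": [0, 0, 0], "claw": 0},
])

```text
clock: 1.4
position: [544.0, 332.0, 185.7]
tcp_rot: [-0.0, -0.001, 1.0, -0.0]
wrist_force: [0.4, -0.3, 0.2]
grip_width: 1.0
grip_force: 0.0
```

Call:
move_arm([
  {"delta_pos": [0, 0, -40], "claw": 0},
  {"delta_pos": [0, 0, -80], "claw": 0},
  {"delta_pos": [0, 0, -115], "claw": 0},
  {"delta_pos": [0, 0, -145], "claw": 0},
  {"delta_pos": [0, 0, -161], "claw": 0},
  {"delta_pos": [0, 0, -161], "claw": 0.3},
  {"delta_pos": [0, 0, -161], "claw": 0.5},
  {"delta_pos": [0, 0, -161], "claw": 0.8},
  {"delta_pos": [0, 0, -161], "claw": 1},
  {"delta_pos": [0, 0, -161], "claw": 1},
  {"delta_pos": [0, 0, -161], "claw": 1},
  {"delta_pos": [0, 0, -161], "claw": 1},
], force=12)

```text
invalid input
```

Call:
move_arm([
  {"delta_pos": [0, 0, -40], "twist": [0, 0, 0], "claw": 0},
  {"delta_pos": [0, 0, -80], "twist": [0, 0, 0], "claw": 0},
  {"delta_pos": [0, 0, -115], "twist": [0, 0, 0], "claw": 0},
  {"delta_pos": [0, 0, -145], "twist": [0, 0, 0], "claw": 0},
  {"delta_pos": [0, 0, -161], "twist": [0, 0, 0], "claw": 0},
  {"delta_pos": [0, 0, -161], "twist": [0, 0, 0], "claw": 0.3},
  {"delta_pos": [0, 0, -161], "twist": [0, 0, 0], "claw": 0.5},
  {"delta_pos": [0, 0, -161], "twist": [0, 0, 0], "claw": 0.8},
  {"delta_pos": [0, 0, -161], "twist": [0, 0, 0], "claw": 1},
  {"delta_pos": [0, 0, -161], "twist": [0, 0, 0], "claw": 1},
  {"delta_pos": [0, 0, -161], "twist": [0, 0, 0], "claw": 1},
  {"delta_pos": [0, 0, -161], "twist": [0, 0, 0], "claw": 1},
], force=12)

```text
clock: 2.4
position: [545.0, 331.7, 25.0]
tcp_rot: [0.001, -0.0, 1.0, 0.0]
wrist_force: [-0.4, 0.4, -0.3]
grip_width: 0.545
grip_force: 0.0
```

Call:
move_arm([
  {"delta_pos": [0, 0, 0], "twist": [0, 0, 0], "claw": 1},
  {"delta_pos": [0, 0, 0], "twist": [0, 0, 0], "claw": 1},
  {"delta_pos": [0, 0, 0], "twist": [0, 0, 0], "claw": 1},
  {"delta_pos": [0, 0, 0], "twist": [0, 0, 0], "claw": 1},
  {"delta_pos": [0, 0, 0], "twist": [0, 0, 0], "claw": 1},
  {"delta_pos": [0, 0, 0], "twist": [0, 0, 0], "claw": 1},
  {"delta_pos": [0, 0, 20], "twist": [0, 0, 0], "claw": 1},
  {"delta_pos": [0, 0, 50], "twist": [0, 0, 0], "claw": 1},
])

```text
clock: 3.07
position: [541.9, 330.3, 70.9]
tcp_rot: [-0.004, -0.0, 1.0, -0.001]
wrist_force: [0.3, 0.5, -0.3]
grip_width: 0.278
grip_force: 12.0
```

Call:
move_arm([
  {"delta_pos": [0, 0, 35], "twist": [0, 0, 0], "claw": 1},
  {"delta_pos": [0, 0, 70], "twist": [0, 0, 0], "claw": 1},
  {"delta_pos": [0, 0, 111], "twist": [0, 0, 0], "claw": 1},
  {"delta_pos": [-25, -20, 111], "twist": [0, 0, 0], "claw": 1},
  {"delta_pos": [-50, -40, 111], "twist": [0, 0, 0], "claw": 1},
  {"delta_pos": [-75, -65, 111], "twist": [0, 0, 0], "claw": 1},
  {"delta_pos": [-90, -95, 111], "twist": [0, 0, 0], "claw": 1},
  {"delta_pos": [-90, -130, 111], "twist": [0, 0, 0], "claw": 1},
  {"delta_pos": [-90, -170, 111], "twist": [0, 0, 0], "claw": 1},
  {"delta_pos": [-90, -210, 111], "twist": [0, 0, 0], "claw": 1},
  {"delta_pos": [-90, -250, 111], "twist": [0, 0, 0], "claw": 1},
  {"delta_pos": [-90, -290, 111], "twist": [0, 0, 0], "claw": 1},
])

```text
clock: 4.07
position: [454.0, 39.9, 185.1]
tcp_rot: [0.0, -0.001, 1.0, -0.0]
wrist_force: [1.0, -0.3, -0.3]
grip_width: 0.278
grip_force: 12.0
```

Call:
move_arm([
  {"delta_pos": [0, -40, 0], "twist": [0, 0, 0], "claw": 1},
  {"delta_pos": [0, -75, 0], "twist": [0, 0, 0], "claw": 1},
  {"delta_pos": [0, -95, 0], "twist": [0, 0, 0], "claw": 1},
  {"delta_pos": [0, -102.5, 0], "twist": [0, 0, 0], "claw": 1},
  {"delta_pos": [0, -102.5, 0], "twist": [0, 0, 0], "claw": 1},
  {"delta_pos": [0, -102.5, -35], "twist": [0, 0, 0], "claw": 1},
  {"delta_pos": [0, -102.5, -70], "twist": [0, 0, 0], "claw": 1},
  {"delta_pos": [0, -102.5, -105], "twist": [0, 0, 0], "claw": 1},
  {"delta_pos": [0, -102.5, -125], "twist": [0, 0, 0], "claw": 1},
  {"delta_pos": [0, -102.5, -135], "twist": [0, 0, 0], "claw": 1},
  {"delta_pos": [0, -102.5, -135], "twist": [0, 0, 0], "claw": 1},
])

```text
clock: 4.98
position: [452.4, -58.5, 47.6]
tcp_rot: [-0.003, -0.001, 1.0, 0.001]
wrist_force: [1.1, -0.6, 0.2]
grip_width: 0.281
grip_force: 12.0
```

Call:
move_arm([
  {"delta_pos": [0, 0, 0], "twist": [0, 0, 0], "claw": 1},
  {"delta_pos": [0, 0, 0], "twist": [0, 0, 0], "claw": 1},
  {"delta_pos": [0, 0, -10], "twist": [0, 0, 0], "claw": 1},
  {"delta_pos": [0, 0, -18], "twist": [0, 0, 0], "claw": 1},
  {"delta_pos": [0, 0, -21], "twist": [0, 0, 0], "claw": 1},
  {"delta_pos": [0, 0, -21.5], "twist": [0, 0, 0], "claw": 1},
  {"delta_pos": [0, 0, -21.5], "twist": [0, 0, 0], "claw": 1},
])

```text
clock: 5.57
position: [454.6, -61.0, 28.7]
tcp_rot: [0.0, -0.0, 1.0, -0.0]
wrist_force: [-1.4, 0.3, -0.4]
grip_width: 0.28
grip_force: 12.0
```

Call:
move_arm([
  {"delta_pos": [0, 0, 0], "twist": [0, 0, 0], "claw": 0.6},
  {"delta_pos": [0, 0, 0], "twist": [0, 0, 0], "claw": 0.4},
  {"delta_pos": [0, 0, 0], "twist": [0, 0, 0], "claw": 0.4},
  {"delta_pos": [0, 0, 0], "twist": [0, 0, 0], "claw": 0.4},
  {"delta_pos": [0, 0, 0], "twist": [0, 0, 0], "claw": 0.4},
  {"delta_pos": [0, 0, 10], "twist": [0, 0, 0], "claw": 0.4},
  {"delta_pos": [0, 0, 40], "twist": [0, 0, 0], "claw": 0.2},
  {"delta_pos": [0, 0, 80], "twist": [0, 0, 0], "claw": 0},
  {"delta_pos": [0, 0, 120], "twist": [0, 0, 0], "claw": 0},
  {"delta_pos": [0, 0, 160], "twist": [0, 0, 0], "claw": 0},
  {"delta_pos": [0, 40, 160], "twist": [0, 0, 0], "claw": 0},
  {"delta_pos": [6.5, 80, 160], "twist": [0, 0, 0], "claw": 0},
])

```text
clock: 6.57
position: [462.5, 17.8, 191.6]
tcp_rot: [0.003, 0.002, 1.0, -0.001]
wrist_force: [0.7, 0.2, -0.5]
grip_width: 0.971
grip_force: 0.0
```

```bash
cat >> h.py <<'E'
from scipy.optimize import least_squares
def axis(x,y,R,h,z0=14):
    for k in ('top','scene'):
        ci=optics.camera_info(k); im,d=optics.get_image(k); P=pts(ci,d)[d>0]
        s=P[(np.hypot(P[:,0]-x,P[:,1]-y)<R+12)&(P[:,2]>z0)&(P[:,2]<150)]
        q=s[s[:,2]<h][:,:2]
        if len(q)<8: print(k,'few');continue
        f=least_squares(lambda c:np.hypot(*(q-c).T)-R,[x,y],loss='soft_l1',f_scale=1.5)
        print(k,len(q),f.x.round(1),'zmax',s[:,2].max().round(1))
E
python3 - <<'E'
from h import *
axis(454,-61,13.5,40)
E
```

```text
top few
scene 45 [455.3 -60.7] zmax 73.2
```

Call:
move_arm([
  {"delta_pos": [0, 32.5, 0], "twist": [0, 0, 0], "claw": 0},
  {"delta_pos": [0, 32.5, 0], "twist": [0, 0, 0], "claw": 0},
  {"delta_pos": [0, 32.5, -38], "twist": [0, 0, 0], "claw": 0},
  {"delta_pos": [0, 32.5, -76], "twist": [0, 0, 0], "claw": 0},
  {"delta_pos": [0, 32.5, -110], "twist": [0, 0, 0], "claw": 0},
  {"delta_pos": [0, 32.5, -140], "twist": [0, 0, 0], "claw": 0},
  {"delta_pos": [0, 32.5, -154.5], "twist": [0, 0, 0], "claw": 0},
  {"delta_pos": [0, 32.5, -154.5], "twist": [0, 0, 0], "claw": 0.3},
  {"delta_pos": [0, 32.5, -154.5], "twist": [0, 0, 0], "claw": 0.6},
  {"delta_pos": [0, 32.5, -154.5], "twist": [0, 0, 0], "claw": 1},
  {"delta_pos": [0, 32.5, -154.5], "twist": [0, 0, 0], "claw": 1},
  {"delta_pos": [0, 32.5, -154.5], "twist": [0, 0, 0], "claw": 1},
], force=20)

```text
clock: 7.67
position: [462.2, 51.2, 35.3]
tcp_rot: [0.001, -0.0, 1.0, -0.0]
wrist_force: [-0.6, 0.5, 0.4]
grip_width: 0.691
grip_force: 0.0
```

Call:
move_arm([
  {"delta_pos": [0, 0, 0], "twist": [0, 0, 0], "claw": 1},
  {"delta_pos": [0, 0, 0], "twist": [0, 0, 0], "claw": 1},
  {"delta_pos": [0, 0, 0], "twist": [0, 0, 0], "claw": 1},
  {"delta_pos": [0, 0, 0], "twist": [0, 0, 0], "claw": 1},
  {"delta_pos": [0, 0, 0], "twist": [0, 0, 0], "claw": 1},
  {"delta_pos": [0, 0, 0], "twist": [0, 0, 0], "claw": 1},
  {"delta_pos": [0, 0, 20], "twist": [0, 0, 0], "claw": 1},
  {"delta_pos": [0, 0, 50], "twist": [0, 0, 0], "claw": 1},
  {"delta_pos": [0, 0, 86], "twist": [0, 0, 0], "claw": 1},
  {"delta_pos": [0, 0, 126], "twist": [0, 0, 0], "claw": 1},
  {"delta_pos": [0, 0, 166], "twist": [0, 0, 0], "claw": 1},
])

```text
clock: 8.58
position: [459.9, 51.6, 200.9]
tcp_rot: [-0.001, -0.0, 1.0, 0.0]
wrist_force: [0.3, 0.0, -1.7]
grip_width: 0.464
grip_force: 19.9
```

Call:
move_arm([
  {"delta_pos": [0, -30, 0], "twist": [0, 0, 0], "claw": 1},
  {"delta_pos": [0, -70, 0], "twist": [0, 0, 0], "claw": 1},
  {"delta_pos": [0, -110, 0], "twist": [0, 0, 0], "claw": 1},
  {"delta_pos": [0, -150, 0], "twist": [0, 0, 0], "claw": 1},
  {"delta_pos": [0, -190, 0], "twist": [0, 0, 0], "claw": 1},
  {"delta_pos": [10, -225, 0], "twist": [0, 0, 0], "claw": 1},
  {"delta_pos": [35, -255, 0], "twist": [0, 0, 0], "claw": 1},
  {"delta_pos": [60, -285, 0], "twist": [0, 0, 0], "claw": 1},
  {"delta_pos": [85, -315, 0], "twist": [0, 0, 0], "claw": 1},
  {"delta_pos": [110, -340, 0], "twist": [0, 0, 0], "claw": 1},
  {"delta_pos": [130, -356, 0], "twist": [0, 0, 0], "claw": 1},
  {"delta_pos": [130, -356, -30], "twist": [0, 0, 0], "claw": 1},
])

```text
clock: 9.58
position: [596.9, -310.8, 174.4]
tcp_rot: [0.005, 0.001, 1.0, -0.004]
wrist_force: [1.2, -0.4, -1.4]
grip_width: 0.462
grip_force: 19.9
```

Call:
move_arm([
  {"delta_pos": [0, 0, -35], "twist": [0, 0, 0], "claw": 1},
  {"delta_pos": [0, 0, -70], "twist": [0, 0, 0], "claw": 1},
  {"delta_pos": [0, 0, -95], "twist": [0, 0, 0], "claw": 1},
  {"delta_pos": [0, 0, -112], "twist": [0, 0, 0], "claw": 1},
  {"delta_pos": [0, 0, -112], "twist": [0, 0, 0], "claw": 1},
  {"delta_pos": [0, 0, -124], "twist": [0, 0, 0], "claw": 1},
  {"delta_pos": [0, 0, -130], "twist": [0, 0, 0], "claw": 1},
  {"delta_pos": [0, 0, -131.5], "twist": [0, 0, 0], "claw": 1},
  {"delta_pos": [0, 0, -131.5], "twist": [0, 0, 0], "claw": 1},
])

```text
clock: 10.33
position: [591.4, -304.7, 39.1]
tcp_rot: [0.0, -0.0, 1.0, -0.0]
wrist_force: [0.1, 0.6, -1.2]
grip_width: 0.467
grip_force: 19.9
```

Call:
move_arm([
  {"delta_pos": [0, 0, 0], "twist": [0, 0, 0], "claw": 0.45},
  {"delta_pos": [0, 0, 0], "twist": [0, 0, 0], "claw": 0.3},
  {"delta_pos": [0, 0, 0], "twist": [0, 0, 0], "claw": 0.2},
  {"delta_pos": [0, 0, 0], "twist": [0, 0, 0], "claw": 0.2},
  {"delta_pos": [0, 0, 0], "twist": [0, 0, 0], "claw": 0.2},
  {"delta_pos": [0, 0, 10], "twist": [0, 0, 0], "claw": 0.2},
  {"delta_pos": [0, 0, 45], "twist": [0, 0, 0], "claw": 0},
  {"delta_pos": [0, 0, 85], "twist": [0, 0, 0], "claw": 0},
  {"delta_pos": [0, 0, 125], "twist": [0, 0, 0], "claw": 0},
  {"delta_pos": [0, 0, 161.5], "twist": [0, 0, 0], "claw": 0},
  {"delta_pos": [-30, 25, 161.5], "twist": [0, 0, 0], "claw": 0},
  {"delta_pos": [-58, 53, 161.5], "twist": [0, 0, 0], "claw": 0},
])

```text
clock: 11.33
position: [535.2, -254.1, 204.5]
tcp_rot: [0.004, 0.0, 1.0, -0.003]
wrist_force: [-0.1, 0.7, -0.9]
grip_width: 0.996
grip_force: 0.0
```

Run:
```python
from h import *
axis(591,-304.6,22,55)
```

```text
top 71 [ 591.  -304.4] zmax 90.0
scene 241 [ 592.1 -304. ] zmax 97.2
```

Call:
move_arm([
  {"delta_pos": [-28, 28, 0], "twist": [0, 0, 0], "claw": 0},
  {"delta_pos": [-55, 57, 0], "twist": [0, 0, 0], "claw": 0},
  {"delta_pos": [-80, 90, 0], "twist": [0, 0, 0], "claw": 0},
  {"delta_pos": [-80, 130, 0], "twist": [0, 0, 0], "claw": 0},
  {"delta_pos": [-80, 170, 0], "twist": [0, 0, 0], "claw": 0},
  {"delta_pos": [-80, 210, 0], "twist": [0, 0, 0], "claw": 0},
  {"delta_pos": [-80, 250, 0], "twist": [0, 0, 0], "claw": 0},
  {"delta_pos": [-80, 290, 0], "twist": [0, 0, 0], "claw": 0},
  {"delta_pos": [-80, 330, 0], "twist": [0, 0, 0], "claw": 0},
  {"delta_pos": [-80, 370, 0], "twist": [0, 0, 0], "claw": 0},
  {"delta_pos": [-80, 410, 0], "twist": [0, 0, 0], "claw": 0},
  {"delta_pos": [-80, 450, 0], "twist": [0, 0, 0], "claw": 0},
])

```text
clock: 12.43
position: [452.9, 200.6, 200.9]
tcp_rot: [0.001, -0.0, 1.0, 0.0]
wrist_force: [0.7, -0.0, 0.2]
grip_width: 1.004
grip_force: 0.0
```

Call:
move_arm([
  {"delta_pos": [0, 35, 0], "twist": [0, 0, -7], "claw": 0},
  {"delta_pos": [0, 70, 0], "twist": [0, 0, -14], "claw": 0},
  {"delta_pos": [0, 80, 0], "twist": [0, 0, -21], "claw": 0},
  {"delta_pos": [0, 80, 0], "twist": [0, 0, -28], "claw": 0},
  {"delta_pos": [0, 80, 0], "twist": [0, 0, -35], "claw": 0},
  {"delta_pos": [0, 80, 0], "twist": [0, 0, -42], "claw": 0},
  {"delta_pos": [0, 80, 0], "twist": [0, 0, -49], "claw": 0},
  {"delta_pos": [0, 80, 0], "twist": [0, 0, -56], "claw": 0},
  {"delta_pos": [20, 80, 0], "twist": [0, 0, -63], "claw": 0},
  {"delta_pos": [50, 70, 0], "twist": [0, 0, -70], "claw": 0},
  {"delta_pos": [80, 60, 0], "twist": [0, 0, -77], "claw": 0},
  {"delta_pos": [100, 45, 0], "twist": [0, 0, -84], "claw": 0},
])

```text
clock: 13.43
position: [555.5, 243.7, 200.7]
tcp_rot: [0.001, 0.671, 0.742, 0.001]
wrist_force: [-0.4, 0.2, 0.0]
grip_width: 0.998
grip_force: 0.0
```

Call:
move_arm([
  {"delta_pos": [9, -13.5, 0], "twist": [0, 0, -6], "claw": 0},
  {"delta_pos": [9, -13.5, 0], "twist": [0, 0, -6], "claw": 0},
  {"delta_pos": [9, -13.5, 0], "twist": [0, 0, -6], "claw": 0},
  {"delta_pos": [9, -13.5, -40], "twist": [0, 0, -6], "claw": 0},
  {"delta_pos": [9, -13.5, -80], "twist": [0, 0, -6], "claw": 0},
  {"delta_pos": [9, -13.5, -80], "twist": [0, 0, -6], "claw": 0},
], force=12)

```text
clock: 13.93
position: [556.1, 229.8, 113.2]
tcp_rot: [-0.004, 0.706, 0.708, -0.005]
wrist_force: [-2.1, -0.5, -1.0]
grip_width: 0.997
grip_force: 0.0
```

Call:
move_arm([
  {"delta_pos": [0, 0, 0], "twist": [0, 0, 0], "claw": 0},
  {"delta_pos": [0, 0, -35], "twist": [0, 0, 0], "claw": 0},
  {"delta_pos": [0, 0, -70], "twist": [0, 0, 0], "claw": 0},
  {"delta_pos": [0, 0, -90], "twist": [0, 0, 0], "claw": 0.1},
  {"delta_pos": [0, 0, -96], "twist": [0, 0, 0], "claw": 0.3},
  {"delta_pos": [0, 0, -96], "twist": [0, 0, 0], "claw": 1},
  {"delta_pos": [0, 0, -96], "twist": [0, 0, 0], "claw": 1},
  {"delta_pos": [0, 0, -96], "twist": [0, 0, 0], "claw": 1},
  {"delta_pos": [0, 0, -96], "twist": [0, 0, 0], "claw": 1},
  {"delta_pos": [0, 0, -96], "twist": [0, 0, 0], "claw": 1},
  {"delta_pos": [0, 0, -96], "twist": [0, 0, 0], "claw": 1},
  {"delta_pos": [0, 0, -96], "twist": [0, 0, 0], "claw": 1},
])

```text
clock: 14.93
position: [562.3, 230.1, 24.6]
tcp_rot: [0.0, 0.707, 0.707, 0.0]
wrist_force: [0.8, 0.6, 0.1]
grip_width: 0.403
grip_force: 0.0
```

Call:
move_arm([
  {"delta_pos": [0, 0, 0], "twist": [0, 0, 0], "claw": 1},
  {"delta_pos": [0, 0, 0], "twist": [0, 0, 0], "claw": 1},
  {"delta_pos": [0, 0, 0], "twist": [0, 0, 0], "claw": 1},
  {"delta_pos": [0, 0, 0], "twist": [0, 0, 0], "claw": 1},
  {"delta_pos": [0, 0, 0], "twist": [0, 0, 0], "claw": 1},
  {"delta_pos": [0, 0, 20], "twist": [0, 0, 0], "claw": 1},
  {"delta_pos": [0, 0, 56], "twist": [0, 0, 0], "claw": 1},
])

```text
clock: 15.52
position: [558.5, 229.1, 76.0]
tcp_rot: [-0.003, 0.707, 0.707, -0.004]
wrist_force: [0.5, -0.3, -0.8]
grip_width: 0.278
grip_force: 11.9
```

Call:
move_arm([
  {"delta_pos": [0, 0, 40], "twist": [0, 0, 0], "claw": 1},
  {"delta_pos": [0, 0, 80], "twist": [0, 0, 0], "claw": 1},
  {"delta_pos": [-10, 0, 115], "twist": [0, 0, 0], "claw": 1},
  {"delta_pos": [-40, 0, 140], "twist": [0, 0, 0], "claw": 1},
  {"delta_pos": [-80, 0, 140], "twist": [0, 0, 0], "claw": 1},
  {"delta_pos": [-115, -10, 140], "twist": [0, 0, 0], "claw": 1},
  {"delta_pos": [-142, -35, 140], "twist": [0, 0, 0], "claw": 1},
  {"delta_pos": [-142, -75, 140], "twist": [0, 0, 0], "claw": 1},
  {"delta_pos": [-142, -115, 140], "twist": [0, 0, 0], "claw": 1},
  {"delta_pos": [-142, -155, 140], "twist": [0, 0, 0], "claw": 1},
  {"delta_pos": [-142, -195, 140], "twist": [0, 0, 0], "claw": 1},
  {"delta_pos": [-142, -235, 140], "twist": [0, 0, 0], "claw": 1},
])

```text
clock: 16.52
position: [419.5, -6.5, 220.1]
tcp_rot: [0.0, 0.707, 0.708, 0.0]
wrist_force: [1.1, -0.1, -0.4]
grip_width: 0.278
grip_force: 11.9
```

Call:
move_arm([
  {"delta_pos": [0, -40, 0], "twist": [0, 0, 0], "claw": 1},
  {"delta_pos": [0, -80, 0], "twist": [0, 0, 0], "claw": 1},
  {"delta_pos": [0, -120, 0], "twist": [0, 0, 0], "claw": 1},
  {"delta_pos": [0, -155, 0], "twist": [0, 0, 0], "claw": 1},
  {"delta_pos": [25, -180, 0], "twist": [0, 0, 0], "claw": 1},
  {"delta_pos": [60, -200, 0], "twist": [0, 0, 0], "claw": 1},
  {"delta_pos": [85, -215, 0], "twist": [0, 0, 0], "claw": 1},
  {"delta_pos": [92, -217, 0], "twist": [0, 0, 0], "claw": 1},
  {"delta_pos": [92, -217, -40], "twist": [0, 0, 0], "claw": 1},
  {"delta_pos": [92, -217, -80], "twist": [0, 0, 0], "claw": 1},
  {"delta_pos": [92, -217, -120], "twist": [0, 0, 0], "claw": 1},
  {"delta_pos": [92, -217, -150], "twist": [0, 0, 0], "claw": 1},
])

```text
clock: 17.52
position: [510.3, -220.5, 66.9]
tcp_rot: [-0.002, 0.707, 0.707, -0.0]
wrist_force: [0.1, -0.1, -0.7]
grip_width: 0.276
grip_force: 11.9
```

Call:
move_arm([
  {"delta_pos": [0, 0, -10], "twist": [0, 0, 0], "claw": 1},
  {"delta_pos": [0, 0, -20], "twist": [0, 0, 0], "claw": 1},
  {"delta_pos": [0, 0, -30], "twist": [0, 0, 0], "claw": 1},
  {"delta_pos": [0, 0, -38], "twist": [0, 0, 0], "claw": 1},
  {"delta_pos": [0, 0, -41.5], "twist": [0, 0, 0], "claw": 1},
  {"delta_pos": [0, 0, -41.5], "twist": [0, 0, 0], "claw": 1},
  {"delta_pos": [0, 0, -41.5], "twist": [0, 0, 0], "claw": 1},
  {"delta_pos": [0, 0, -41.5], "twist": [0, 0, 0], "claw": 0.6},
  {"delta_pos": [0, 0, -41.5], "twist": [0, 0, 0], "claw": 0.4},
  {"delta_pos": [0, 0, -41.5], "twist": [0, 0, 0], "claw": 0.4},
  {"delta_pos": [0, 0, -41.5], "twist": [0, 0, 0], "claw": 0.4},
  {"delta_pos": [0, 0, -41.5], "twist": [0, 0, 0], "claw": 0.4},
])

```text
clock: 18.52
position: [512.2, -222.1, 28.8]
tcp_rot: [0.0, 0.707, 0.707, 0.0]
wrist_force: [0.4, -0.1, 0.7]
grip_width: 0.574
grip_force: 0.0
```

Call:
move_arm([
  {"delta_pos": [0, 0, 10], "twist": [0, 0, 0], "claw": 0.4},
  {"delta_pos": [0, 0, 45], "twist": [0, 0, 0], "claw": 0.2},
  {"delta_pos": [0, 0, 85], "twist": [0, 0, 0], "claw": 0},
  {"delta_pos": [0, 0, 125], "twist": [0, 0, 0], "claw": 0},
  {"delta_pos": [0, 0, 165], "twist": [0, 0, 0], "claw": 0},
  {"delta_pos": [0, 0, 191.5], "twist": [0, 0, 0], "claw": 0},
  {"delta_pos": [-30, 15, 191.5], "twist": [0, 0, 0], "claw": 0},
  {"delta_pos": [-60, 35, 191.5], "twist": [0, 0, 0], "claw": 0},
  {"delta_pos": [-92, 60, 191.5], "twist": [0, 0, 0], "claw": 0},
  {"delta_pos": [-92, 100, 191.5], "twist": [0, 0, 0], "claw": 0},
  {"delta_pos": [-92, 140, 191.5], "twist": [0, 0, 0], "claw": 0},
  {"delta_pos": [-92, 180, 191.5], "twist": [0, 0, 0], "claw": 0},
])

```text
clock: 19.52
position: [419.2, -40.9, 221.0]
tcp_rot: [0.001, 0.708, 0.706, 0.0]
wrist_force: [1.3, 0.1, -0.1]
grip_width: 1.003
grip_force: 0.0
```

Run:
```python
from h import *
axis(512,-222,13.5,40)
axis(417.5,312.5,27,70)
```

```text
top 38 [ 513.7 -222.7] zmax 72.2
scene 105 [ 513.8 -221.8] zmax 72.1
top 140 [417.5 315.2] zmax 120.4
scene 330 [416.7 316.1] zmax 119.9
```

Call:
move_arm([
  {"delta_pos": [-2.5, 40, 0], "twist": [0, 0, 0], "claw": 0},
  {"delta_pos": [-2.5, 80, 0], "twist": [0, 0, 0], "claw": 0},
  {"delta_pos": [-2.5, 120, 0], "twist": [0, 0, 0], "claw": 0},
  {"delta_pos": [-2.5, 160, 0], "twist": [0, 0, 0], "claw": 0},
  {"delta_pos": [-2.5, 200, 0], "twist": [0, 0, 0], "claw": 0},
  {"delta_pos": [-2.5, 240, 0], "twist": [0, 0, 0], "claw": 0},
  {"delta_pos": [-2.5, 280, 0], "twist": [0, 0, 0], "claw": 0},
  {"delta_pos": [-2.5, 315, 0], "twist": [0, 0, 0], "claw": 0},
  {"delta_pos": [-2.5, 345, 0], "twist": [0, 0, 0], "claw": 0},
  {"delta_pos": [-2.5, 355.5, 0], "twist": [0, 0, 0], "claw": 0},
  {"delta_pos": [-2.5, 355.5, 0], "twist": [0, 0, 0], "claw": 0},
  {"delta_pos": [-2.5, 355.5, -35], "twist": [0, 0, 0], "claw": 0},
], force=30)

```text
clock: 20.72
position: [422.4, 314.2, 190.4]
tcp_rot: [0.003, 0.707, 0.707, 0.005]
wrist_force: [1.7, 0.9, -0.2]
grip_width: 1.004
grip_force: 0.0
```

Call:
move_arm([
  {"delta_pos": [0, 0, -35], "twist": [0, 0, 0], "claw": 0},
  {"delta_pos": [0, 0, -70], "twist": [0, 0, 0], "claw": 0},
  {"delta_pos": [0, 0, -105], "twist": [0, 0, 0], "claw": 0},
  {"delta_pos": [0, 0, -130], "twist": [0, 0, 0], "claw": 0},
  {"delta_pos": [0, 0, -141], "twist": [0, 0, 0], "claw": 0},
  {"delta_pos": [0, 0, -141], "twist": [0, 0, 0], "claw": 0.2},
  {"delta_pos": [0, 0, -141], "twist": [0, 0, 0], "claw": 1},
  {"delta_pos": [0, 0, -141], "twist": [0, 0, 0], "claw": 1},
  {"delta_pos": [0, 0, -141], "twist": [0, 0, 0], "claw": 1},
  {"delta_pos": [0, 0, -141], "twist": [0, 0, 0], "claw": 1},
  {"delta_pos": [0, 0, -141], "twist": [0, 0, 0], "claw": 1},
  {"delta_pos": [0, 0, -141], "twist": [0, 0, 0], "claw": 1},
])

```text
clock: 21.72
position: [417.8, 313.7, 44.9]
tcp_rot: [0.0, 0.707, 0.707, 0.001]
wrist_force: [0.1, 0.2, 4.4]
grip_width: 0.571
grip_force: 30.0
```

Call:
move_arm([
  {"delta_pos": [0, 0, 0], "twist": [0, 0, 0], "claw": 1},
  {"delta_pos": [0, 0, 0], "twist": [0, 0, 0], "claw": 1},
  {"delta_pos": [0, 0, 0], "twist": [0, 0, 0], "claw": 1},
  {"delta_pos": [0, 0, 15], "twist": [0, 0, 0], "claw": 1},
  {"delta_pos": [0, 0, 40], "twist": [0, 0, 0], "claw": 1},
])

```text
clock: 22.13
position: [415.3, 312.6, 82.0]
tcp_rot: [-0.001, 0.707, 0.707, -0.003]
wrist_force: [0.2, -0.7, -1.5]
grip_width: 0.57
grip_force: 30.0
```

Call:
move_arm([
  {"delta_pos": [0, 0, 35], "twist": [0, 0, 0], "claw": 1},
  {"delta_pos": [0, 0, 75], "twist": [0, 0, 0], "claw": 1},
  {"delta_pos": [0, 0, 115], "twist": [0, 0, 0], "claw": 1},
  {"delta_pos": [0, 0, 155], "twist": [0, 0, 0], "claw": 1},
  {"delta_pos": [0, 0, 195], "twist": [0, 0, 0], "claw": 1},
  {"delta_pos": [0, -20, 226], "twist": [0, 0, 0], "claw": 1},
  {"delta_pos": [5, -55, 226], "twist": [0, 0, 0], "claw": 1},
  {"delta_pos": [5, -95, 226], "twist": [0, 0, 0], "claw": 1},
  {"delta_pos": [5, -135, 226], "twist": [0, 0, 0], "claw": 1},
  {"delta_pos": [5, -175, 226], "twist": [0, 0, 0], "claw": 1},
  {"delta_pos": [5, -215, 226], "twist": [0, 0, 0], "claw": 1},
  {"delta_pos": [5, -255, 226], "twist": [0, 0, 0], "claw": 1},
])

```text
clock: 23.13
position: [421.8, 57.1, 309.9]
tcp_rot: [0.0, 0.707, 0.708, 0.0]
wrist_force: [0.8, -0.3, -1.0]
grip_width: 0.569
grip_force: 30.0
```

Call:
move_arm([
  {"delta_pos": [0, -40, 0], "twist": [0, 0, 0], "claw": 1},
  {"delta_pos": [0, -80, 0], "twist": [0, 0, 0], "claw": 1},
  {"delta_pos": [0, -120, 0], "twist": [0, 0, 0], "claw": 1},
  {"delta_pos": [0, -160, 0], "twist": [0, 0, 0], "claw": 1},
  {"delta_pos": [0, -195, 0], "twist": [0, 0, 0], "claw": 1},
  {"delta_pos": [20, -217, 0], "twist": [0, 0, 0], "claw": 1},
  {"delta_pos": [57, -217, 0], "twist": [0, 0, 0], "claw": 1},
  {"delta_pos": [95, -217, 0], "twist": [0, 0, 0], "claw": 1},
  {"delta_pos": [132, -217, 0], "twist": [0, 0, 0], "claw": 1},
  {"delta_pos": [165, -217, 0], "twist": [0, 0, 0], "claw": 1},
  {"delta_pos": [187, -217, 0], "twist": [0, 0, 0], "claw": 1},
  {"delta_pos": [192.5, -217, -20], "twist": [0, 0, 0], "claw": 1},
])

```text
clock: 24.13
position: [619.7, -158.8, 292.0]
tcp_rot: [0.003, 0.706, 0.708, 0.001]
wrist_force: [-1.0, -0.4, -1.2]
grip_width: 0.577
grip_force: 30.0
```

Call:
move_arm([
  {"delta_pos": [0, 0, -35], "twist": [0, 0, 0], "claw": 1},
  {"delta_pos": [0, 0, -75], "twist": [0, 0, 0], "claw": 1},
  {"delta_pos": [0, 0, -115], "twist": [0, 0, 0], "claw": 1},
  {"delta_pos": [0, 0, -155], "twist": [0, 0, 0], "claw": 1},
  {"delta_pos": [0, 0, -190], "twist": [0, 0, 0], "claw": 1},
  {"delta_pos": [0, 0, -210], "twist": [0, 0, 0], "claw": 1},
  {"delta_pos": [0, 0, -215], "twist": [0, 0, 0], "claw": 1},
  {"delta_pos": [0, 0, -215], "twist": [0, 0, 0], "claw": 1},
])

```text
clock: 24.8
position: [613.8, -157.8, 72.9]
tcp_rot: [-0.002, 0.707, 0.707, -0.001]
wrist_force: [0.0, -0.6, -1.0]
grip_width: 0.573
grip_force: 30.0
```

Call:
move_arm([
  {"delta_pos": [0, 0, -10], "twist": [0, 0, 0], "claw": 1},
  {"delta_pos": [0, 0, -18], "twist": [0, 0, 0], "claw": 1},
  {"delta_pos": [0, 0, -24], "twist": [0, 0, 0], "claw": 1},
  {"delta_pos": [0, 0, -26.5], "twist": [0, 0, 0], "claw": 1},
  {"delta_pos": [0, 0, -26.5], "twist": [0, 0, 0], "claw": 1},
  {"delta_pos": [0, 0, -26.5], "twist": [0, 0, 0], "claw": 1},
])

```text
clock: 25.3
position: [615.4, -158.7, 49.0]
tcp_rot: [0.001, 0.707, 0.707, 0.0]
wrist_force: [-0.8, 0.3, -1.6]
grip_width: 0.574
grip_force: 30.0
```

Call:
move_arm([
  {"delta_pos": [0, 0, 0], "twist": [0, 0, 0], "claw": 0.35},
  {"delta_pos": [0, 0, 0], "twist": [0, 0, 0], "claw": 0.2},
  {"delta_pos": [0, 0, 0], "twist": [0, 0, 0], "claw": 0.1},
  {"delta_pos": [0, 0, 0], "twist": [0, 0, 0], "claw": 0.1},
  {"delta_pos": [0, 0, 0], "twist": [0, 0, 0], "claw": 0.1},
  {"delta_pos": [0, 0, 10], "twist": [0, 0, 0], "claw": 0.1},
  {"delta_pos": [0, 0, 45], "twist": [0, 0, 0], "claw": 0},
  {"delta_pos": [0, 0, 85], "twist": [0, 0, 0], "claw": 0},
  {"delta_pos": [0, 0, 125], "twist": [0, 0, 0], "claw": 0},
  {"delta_pos": [0, 0, 165], "twist": [0, 0, 0], "claw": 0},
  {"delta_pos": [0, 0, 205], "twist": [0, 0, 0], "claw": 0},
  {"delta_pos": [0, 0, 245], "twist": [0, 0, 0], "claw": 0},
])

```text
clock: 26.3
position: [614.5, -158.2, 296.6]
tcp_rot: [0.0, 0.707, 0.707, 0.0]
wrist_force: [2.0, 0.4, 0.5]
grip_width: 1.0
grip_force: 0.0
```

Call:
move_arm([
  {"delta_pos": [-40, 0, 0], "twist": [0, 0, 0], "claw": 0},
  {"delta_pos": [-80, 0, 0], "twist": [0, 0, 0], "claw": 0},
  {"delta_pos": [-120, 0, 0], "twist": [0, 0, 0], "claw": 0},
  {"delta_pos": [-160, 0, 0], "twist": [0, 0, 0], "claw": 0},
  {"delta_pos": [-195, 0, 0], "twist": [0, 0, 0], "claw": 0},
  {"delta_pos": [-195, 40, 0], "twist": [0, 0, 0], "claw": 0},
  {"delta_pos": [-195, 80, 0], "twist": [0, 0, 0], "claw": 0},
  {"delta_pos": [-195, 120, 0], "twist": [0, 0, 0], "claw": 0},
  {"delta_pos": [-195, 160, 0], "twist": [0, 0, 0], "claw": 0},
  {"delta_pos": [-195, 200, 0], "twist": [0, 0, 0], "claw": 0},
  {"delta_pos": [-195, 230, 0], "twist": [0, 0, 0], "claw": 0},
  {"delta_pos": [-195, 230, 0], "twist": [0, 0, 0], "claw": 0},
])

```text
clock: 27.3
position: [419.1, 76.2, 294.6]
tcp_rot: [-0.0, 0.705, 0.709, 0.001]
wrist_force: [0.3, -0.2, 0.4]
grip_width: 1.002
grip_force: 0.0
```

Run:
```python
from h import *
for a in [(615,-158.5,27,70),(591,-304.6,22,55),(512,-222,13.5,40),(454,-61,13.5,40)]: axis(*a)
im,_=optics.get_image('scene'); cv2.imwrite('pics/end.png',im[:,:,::-1])
```

```text
top 126 [ 615.3 -156.5] zmax 125.2
scene 356 [ 615.2 -156.2] zmax 122.0
top 117 [ 591.2 -304.4] zmax 99.6
scene 240 [ 592.2 -303.9] zmax 99.6
top 39 [ 513.  -222.6] zmax 71.8
scene 111 [ 514. -222.] zmax 70.6
top 14 [446.5 -65.1] zmax 70.5
scene 44 [455.9 -61. ] zmax 72.0
```

View pics/end.png

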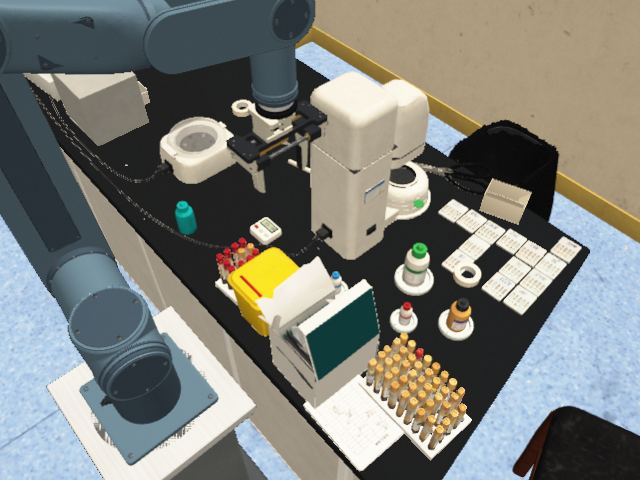

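The scene view shows the large bottle (417,265), medium (459,315), red dropper (404,317) and blue dropper (337,280) upright in their stands. The timer (265,229) is where it was. Fitted axes are within about 3 mm of the wells. One top-view fit on the blue dropper is further out, but it rests on only 14 points. I'm handing the job in.

```bash
python3 -c "
from workcell import job
print(job.finish_job())"
```

```text
the job is handed in; nothing more can be done
None
```

I handed the job in at about 28 s: all four bottles look upright in their matching wells, and the timer looked unmoved; I didn't check the marker again at the end, and no verdict came back.

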